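Clear the doorway and snap the spares cabinet shut

TASK

A small ball bearing has been left on the bench in the way of the spares cabinet's open door. Put it flat in the empty pocket of the steel tray, and push the cabinet door shut past its roller catch until it snaps fully home and stays shut.

Things in the scene. Friction and masses are not known exactly. Their poses are not given: they have to be found in the camera images.
- bearing: Small sealed steel ball bearing, 52 mm outside diameter, 21 mm high, about 0.2 kg, lying flat on the bench just in front of the cabinet's opening, inside the door's swing; two larger bearings (72, 80 mm) lie elsewhere. Origin: centre of its underside, z up. Take it from above across its outside.
- tray: Fixed low steel tray left or right of the cabinet, 260 (x) by 150 (y) by 26 mm high, walls and floor 4 mm. Origin: centre of its underside; +x roughly away from the robot. A 23 mm high divider at x = 0 makes two pockets of 124 by 142 mm: the far one (+x) holds an 80 mm bearing, the near one, centred at x = -64 mm, y = 0, is empty. A wooden crate of bars stands on the other side.
- door (a joint): Angle of the cabinet's door, rad: 0 fully shut, 1.4 to 1.75 at the start, 1.9 wide open. It swings freely until, about 0.075 before shut, a nose on its inside meets a sprung roller: some 7 N at the free edge (10 N at 180 mm from the hinge) pushes it past, then the roller draws it to 0 and holds it shut with about 7 N there. Not pushed past, it springs back open a little.
- door_hinge (a point): On the upright hinge axis, level with the door's top edge (155 mm up); turns with the door, opening is clockwise from above. z up; the panel runs 270 mm along its -y, 12 mm thick (x -6 to 6 mm), bottom edge 5 mm up. Its -x face is the outer one: push that. A knob stands 30 mm out of it, 240 mm from the hinge, 70 mm up; above 90 mm the face is clear. Cabinet behind: 160 mm high.
Mind the look-alikes: they are no part of the job. What is shaped like the bearing but blue or turquoise is not meant.

How it is judged:
By the outcome, as a careful person would: the job done as asked, in the order asked, and still so for the second after the job is handed in, with the robot touching nothing.
It also fails if it takes over 58 s, if anything falls off the work surface, if the arm or the gripper's body presses on something with over 40 N, if the wrist force passes 120 N, or if a joint passes its speed limit or range.

ROBOT

A 6-joint arm with a two-finger parallel gripper is mounted at the origin on the work surface. World frame = base frame: x ahead of the robot, y to its left, z up, the work surface at z = 0. Lengths are in m, angles in degrees, forces in N, time in s.
With the tool pointing down it reaches from about 0.4 to 0.825 m from the base axis. Payload 7 kg.
Tool frame: the origin (TCP) lies between the finger pads; the fingertips stand ctrl.nose_length ahead of it and the grasp point (between the pads) lies 2 mm behind it (ctrl.nose_length is the distance from the TCP to the fingertips, in m); z points along the fingers, y is the line along which they close (so a half turn about z gives the same grasp; the last joint's range is limited). The gripper opens to 88 mm and grips with 3 to 60 N. Pads are 19 mm wide; open, the fingers measure 130 mm over their backs; the gripper's body (78 mm by 193 mm) begins 47 mm behind the grasp point.
Start: joints at [-55.113, 20.546, 0.682, 0, -70.136, -16.507], TCP at [0.213, -0.641, 0.244] pointing down, gripper open.
Joint ranges: [-176.03, 176.03], [-82.01, 121.73], [-58.28, 71.71], [-173.87, 95.51], [-174.79, -0.11], [-173.66, 173.66]. Speed limits (degrees/s): [136.94, 136.94, 172.46, 180, 180, 180].

INTERFACE

Orientations are given as [roll, pitch, yaw] about the fixed x, y, z axes, in that order (R = Rz(yaw) Ry(pitch) Rx(roll)).
In Python, from plant import ctrl gives the robot as it stands.
- The arm moves only by the tool apply_moves, never from a script. Its argument "commands" is a list of rows, each a list of 3 entries, a list of its own where there are three numbers: the shift along the world's x, y, z in cm, then the turn about the world's z in rad, then the closure, from 0 (fully open) to 1 (shut). In form: [[[x, y, z], turn, jaw], ...]. A call has 1 to 20 rows; each row is the pose to reach, as a shift and turn from the pose commanded when the call began; what a row does not reach only later rows make up. A row lasts 1/12 s, in which the tool goes at most 41.7 mm and 7.16 degrees, less where a joint would pass 70% of its speed; a pose out of reach is approached as far as the arm can. A call with a gripper value outside its range is refused whole. The fingers move at their own pace and stop on an object; the grip force is fixed at half the most. Time passes only in rows, so rows that repeat a pose let the fingers close. It gives the time, the measured TCP pose, the force, the opening and the grip force at its end, in the units of the state.
- ctrl.get_obs(): the state, without advancing time (a new reading comes with each control period).
- ctrl.snapshot(name): name is "side" or "top"; returns a dict with "img" (480x640x3 uint8, red, green, blue), "fx", "fy", "cx", "cy" (pixels), "dist_coeffs" ([k1, k2, p1, p2, k3] as OpenCV has them; the pictures are not rectified), "T" (4x4, takes a point from camera to world coordinates). Camera axes: x right, y up, looking along -z (the intrinsics and any distortion apply to the point x, -y, -z); pixel columns grow to the right and rows downward; lengths in m; the calibration is good to about 2 mm. A picture is of the moment at which its call begins. There is no depth.
- ctrl.close_job(): hands the job in; it is judged then, once.
Trained networks look in a picture, given as the dict that the camera call returned (one of the last four; its "shot" number tells which), for a name from the list of things; names that differ only in an ending like _2 or _b are one class to them, and where a whole thing is asked for, a point or a joint stands for the part that bears it (a point fixed in the world has none). Each returns a list of dicts, best first, with "score" (0 to 1); they miss things now and then, are a little off and sometimes report something else, mostly with a low value. They report only what shows in the picture. A call takes as long as a camera call. They do not tell look-alikes from the thing itself.
- ctrl.search_frame(picture, target): "at" ([column, row] in pixels, amid what is visible of it).
- ctrl.spot_point(picture, target): "at" ([column, row] in pixels: a listed point, or the origin of a listed thing).
The state is a dict: "clock": time; "joint_pos": joint angles; "qvel": joint speeds; "tau": joint torques, N m; "tool_pos": TCP position; "orientation": TCP orientation; "force": force on the tool from outside, world axes, zero at the start; "moment": the same for the moment, N m; "opening": finger opening in m; "gripper_force": force on a finger pad.
Only numpy, scipy, OpenCV 4.12 (cv2) and the standard library are available. Lean on these libraries where they do the work, as an engineer would, in place of code of your own. Each camera call takes 0.05 s, during which the arm holds its last target. There are 200 camera calls.

## Working session

There is one attempt and no reset: what is moved stays moved. The work goes in short steps, Python scripts to look and compute and a tool call to move; the robot and the scene stay as the last step left them, time stands still between calls to the robot, and variables do not carry over. Pictures are saved under pics/ and viewed, at most 10 in all, crops included, and the job is handed in when it is done.

Besides the shell and the picture viewer there is one more tool, called after "Emit:" in YAML: its name, and indented under it one key for each argument. apply_moves: Moves the arm, as the interface text tells. Its arguments: {"type":"object","properties":{"commands":{"type":"array"}},"required":["commands"]}

```bash
mkdir -p pics; cat > h.py <<'E'
import numpy as np, cv2
from plant import ctrl
def ray(s,uv):
    K=np.array([[s["fx"],0,s["cx"]],[0,s["fy"],s["cy"]],[0,0,1.]])
    p=cv2.undistortPoints(np.array([[uv]],float),K,np.array(s["dist_coeffs"],float))[0,0]
    T=np.array(s["T"]); return T[:3,3],T[:3,:3]@np.array([p[0],-p[1],-1.])
def onz(s,uv,z):
    o,d=ray(s,uv); return o+d*(z-o[2])/d[2]
def tri(s1,u1,s2,u2):
    o1,d1=ray(s1,u1);o2,d2=ray(s2,u2)
    t=np.linalg.lstsq(np.c_[d1,-d2],o2-o1,rcond=None)[0]
    a=o1+t[0]*d1;b=o2+t[1]*d2
    return (a+b)/2,np.linalg.norm(a-b)
def proj(s,P):
    T=np.array(s["T"]);c=T[:3,:3].T@(np.array(P)-T[:3,3])
    K=np.array([[s["fx"],0,s["cx"]],[0,s["fy"],s["cy"]],[0,0,1.]])
    return cv2.projectPoints(np.array([[c[0],-c[1],-c[2]]]),np.zeros(3),np.zeros(3),K,np.array(s["dist_coeffs"],float))[0].ravel()
def save(s,n): cv2.imwrite("pics/"+n,s["img"][...,::-1])
E
python3 - <<'E'
from h import *
S={n:ctrl.snapshot(n) for n in("side","top")}
for n,s in S.items():
    save(s,n+"0.png");print(n,np.round(s["T"],3).tolist(),s["fx"])
    for t in("bearing","tray","door","door_hinge"):
        for f in(ctrl.search_frame,ctrl.spot_point):
            try: print(t,f.__name__,[(np.round(r["at"]).tolist(),round(r["score"],2)) for r in f(s,t)][:6])
            except Exception as e: print(t,e)
o=ctrl.get_obs();print(o["tool_pos"],o["orientation"],o["clock"],ctrl.nose_length)
E
```

```text
side [[0.933, 0.186, -0.308, 0.288], [-0.36, 0.468, -0.807, -0.656], [-0.006, 0.864, 0.503, 0.496], [0.0, 0.0, 0.0, 1.0]] 440.8294166608253
bearing call [([306.0, 268.0], 0.94), ([278.0, 319.0], 0.94), ([355.0, 320.0], 0.8)]
bearing call [([305.0, 274.0], 0.72), ([354.0, 322.0], 0.64), ([281.0, 321.0], 0.62)]
tray call [([196.0, 203.0], 0.56)]
tray call []
door call [([263.0, 196.0], 0.75)]
door it knows: bearing, door_hinge, tray
door_hinge call [([263.0, 197.0], 0.72)]
door_hinge call [([325.0, 165.0], 0.73)]
top [[0.118, 0.973, -0.2, 0.354], [-0.993, 0.116, -0.02, -0.003], [0.004, 0.201, 0.98, 1.071], [0.0, 0.0, 0.0, 1.0]] 449.47599279374197
bearing call [([318.0, 246.0], 0.78), ([362.0, 300.0], 0.78), ([385.0, 244.0], 0.73)]
bearing call [([383.0, 249.0], 0.9), ([360.0, 294.0], 0.9), ([317.0, 254.0], 0.64)]
tray call [([162.0, 253.0], 0.69)]
tray call [([166.0, 249.0], 0.71)]
door call [([230.0, 249.0], 0.84)]
door it knows: bearing, door_hinge, tray
door_hinge call []
door_hinge call [([248.0, 185.0], 0.74)]
[ 0.21281366 -0.64054704  0.24359798] [-1.79996910e+02  9.49437681e-04 -1.61620815e+02] 0.8 0.017
```

View pics/side0.png

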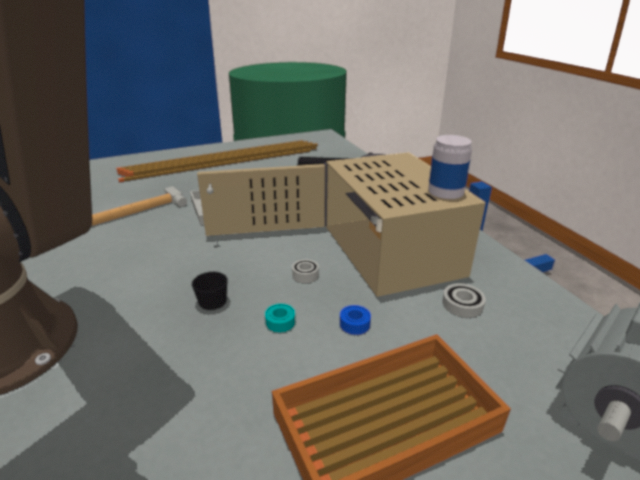

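View pics/top0.png

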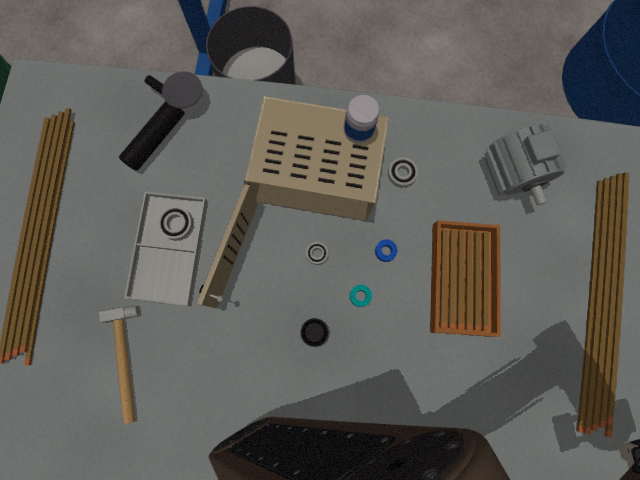

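Side view: the steel ring is at (306,270), turquoise ring at (280,319), blue ring at (355,320), the 72 mm bearing at (464,299), a black cup at (211,291), and the door panel spans (200–325,165–235). Top view: steel ring (317,252), turquoise (361,296), blue (386,250), 72 mm (403,171), 80 mm in the tray (176,222). The empty pocket is at about (162,275), and the door runs from hinge (250,185) to free edge (205,303).

Candidates for the bearing: steel (317,252), turquoise (361,296), blue (386,250), 72 mm (403,171), 80 mm (176,222). I choose the steel one at (317,252) and will check it in a crop.

```bash
python3 - <<'E'
from h import *
a=ctrl.snapshot("side");b=ctrl.snapshot("top")
R=lambda p:np.round(p,4).tolist()
print("ring net bottom",tri(a,(305,274),b,(317,254)))
print("ring visible",tri(a,(306,268),b,(317.5,251)))
print("hinge",tri(a,(325,165),b,(248,185)))
for n,uv,z in [("bear",(317,254),0),("beartop",(317,252),.021),("tray net",(166,249),0),("hinge",(248,185),.155)]: print(n,R(onz(b,uv,z)))
for uv in [(145,193),(208,199),(190,305),(126,298)]: print("corner",R(onz(b,uv,.026)))
for uv in [(135,246),(199,250)]: print("div",R(onz(b,uv,.023)))
for uv in [(200,303),(209,306)]: print("edge",R(onz(b,uv,.155)))
c1=cv2.resize(b["img"][215:320,280:420],None,fx=4,fy=4,interpolation=3)[:,:560]
c2=cv2.resize(b["img"][180:320,110:260],None,fx=3,fy=3,interpolation=3)
c3=cv2.resize(a["img"][150:310,170:350],None,fx=2.6,fy=2.6,interpolation=3)
H=600;W=800
o=np.zeros((600,800,3),np.uint8)
c1=cv2.resize(b["img"][215:285,280:350],(300,300),interpolation=3);o[:300,:300]=c1
c2=cv2.resize(b["img"][180:320,110:260],(320,300),interpolation=3);o[300:,:320]=c2
c3=cv2.resize(a["img"][150:300,170:330],(480,450),interpolation=3);o[:450,320:]=c3
cv2.imwrite("pics/c.png",o[...,::-1])
E
```

```text
ring net bottom (array([0.53029143, 0.00585918, 0.00380831]), np.float64(8.105661145263765e-05))
ring visible (array([0.53396023, 0.00573659, 0.017416  ]), np.float64(0.002920267983540914))
hinge (array([0.63727805, 0.16776508, 0.15511517]), np.float64(0.00274273688234963))
bear [0.531, 0.0059, 0.0]
beartop [0.5323, 0.0063, 0.021]
tray net [0.4994, 0.3718, 0.0]
hinge [0.6359, 0.1681, 0.155]
corner [0.6263, 0.4398, 0.026]
corner [0.6292, 0.2835, 0.026]
corner [0.373, 0.2833, 0.026]
corner [0.3703, 0.4355, 0.026]
div [0.4945, 0.4395, 0.023]
div [0.5034, 0.2848, 0.023]
edge [0.3771, 0.2283, 0.155]
edge [0.3734, 0.2092, 0.155]
```

View pics/c.png

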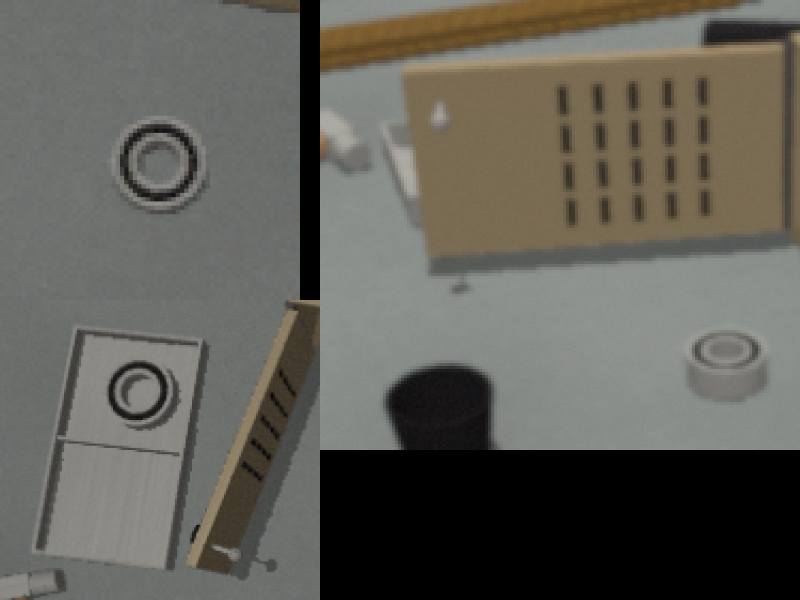

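The crop shows the chosen ring as bare steel with a dark seal, about 52 mm across, centred at about (317,253). It measures (0.530, 0.006), base near z=0. The pocket centre is near (0.436, 0.360).

Emit:
apply_moves:
  commands:
    - [[31.7,64.7,-4],-0.32,0]
    - [[31.7,64.7,-4],-0.32,0]
    - [[31.7,64.7,-4],-0.32,0]
    - [[31.7,64.7,-4],-0.32,0]
    - [[31.7,64.7,-4],-0.32,0]
    - [[31.7,64.7,-4],-0.32,0]
    - [[31.7,64.7,-4],-0.32,0]
    - [[31.7,64.7,-4],-0.32,0]
    - [[31.7,64.7,-4],-0.32,0]
    - [[31.7,64.7,-4],-0.32,0]
    - [[31.7,64.7,-4],-0.32,0]
    - [[31.7,64.7,-4],-0.32,0]
    - [[31.7,64.7,-4],-0.32,0]
    - [[31.7,64.7,-4],-0.32,0]
    - [[31.7,64.7,-4],-0.32,0]
    - [[31.7,64.7,-4],-0.32,0]
    - [[31.7,64.7,-4],-0.32,0]
    - [[31.7,64.7,-4],-0.32,0]
    - [[31.7,64.7,-14],-0.32,0]
    - [[31.7,64.7,-14],-0.32,0]

```text
clock: 2.57
tool_pos: [0.5322, 0.0085, 0.1213]
orientation: [179.9, 0.4, -179.8]
force: [0.2, 0.9, -1.3]
opening: 0.0877
gripper_force: 0.0
```

```bash
python3 - <<'E'
from h import *
o=ctrl.get_obs();print(o["tool_pos"],o["orientation"],o["joint_pos"],o["clock"])
a=ctrl.snapshot("side");b=ctrl.snapshot("top")
for uv in [(250,185),(247,175),(371,217),(378,205),(265,98),(388,117)]: print(uv,np.round(onz(b,uv,.16),3))
save(a,"s1.png")
E
```

```text
[0.53222173 0.00849707 0.12134234] [ 179.88053229    0.35468923 -179.80752325] [ 2.20505358e+01  1.36164455e+01 -2.69002384e+01  2.80088950e-02
 -4.91096505e+01 -1.11875955e+02] 2.5667
(250, 185) [0.635 0.163 0.16 ]
(247, 175) [0.656 0.173 0.16 ]
(371, 217) [ 0.596 -0.099  0.16 ]
(378, 205) [ 0.623 -0.111  0.16 ]
(265, 98) [0.839 0.16  0.16 ]
(388, 117) [ 0.827 -0.115  0.16 ]
```

View pics/s1.png

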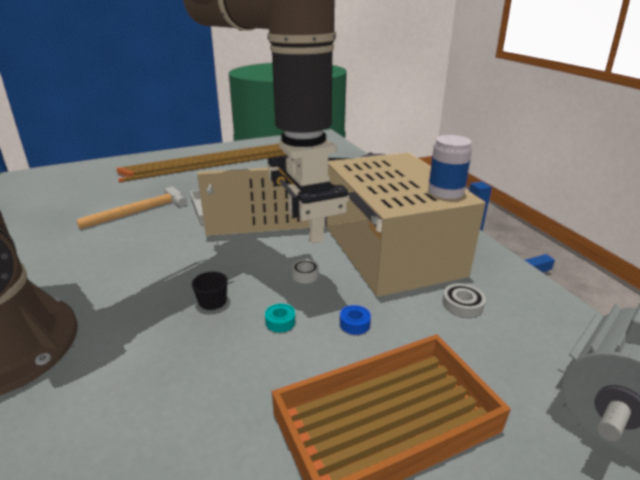

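The fingers hang above the steel bearing (305,271), clear of the door and cabinet. I'll descend, check the height, then grip.

Emit:
apply_moves:
  commands:
    - [[0,0,-4],0,0]
    - [[0,0,-7],0,0]
    - [[0,0,-8.2],0,0]
    - [[0,0,-8.3],0,0]
    - [[0,0,-8.3],0,0]
    - [[0,0,-8.3],0,0]

```text
clock: 3.17
tool_pos: [0.5314, 0.0067, 0.0394]
orientation: [180.0, 0.2, -179.9]
force: [-0.1, -0.6, -0.3]
opening: 0.0876
gripper_force: 0.0
```

Emit:
apply_moves:
  commands:
    - [[0,0,0],0,0]
    - [[0,0,0],0,0]
    - [[0,0,0],0,0]

```text
clock: 3.42
tool_pos: [0.5305, 0.0066, 0.0385]
orientation: [180.0, 0.1, -180.0]
force: [0.0, -1.2, 0.6]
opening: 0.0878
gripper_force: 0.0
```

Emit:
apply_moves:
  commands:
    - [[0,0,-1.8],0,0]
    - [[0,0,-1.8],0,0]
    - [[0,0,-1.8],0,0]
    - [[0,0,-1.8],0,1]
    - [[0,0,-1.8],0,1]
    - [[0,0,-1.8],0,1]
    - [[0,0,-1.8],0,1]
    - [[0,0,-1.8],0,1]
    - [[0,0,-1.8],0,1]
    - [[0,0,-1.8],0,1]
    - [[0,0,-1.8],0,1]
    - [[0,0,-1.8],0,1]

```text
clock: 4.42
tool_pos: [0.5299, 0.0065, 0.0194]
orientation: [180.0, 0.0, -180.0]
force: [-1.4, 0.2, 2.4]
opening: 0.0513
gripper_force: 30.0
```

Emit:
apply_moves:
  commands:
    - [[0,0,8],0,1]
    - [[0,0,16],0,1]
    - [[0,0,24],0,1]
    - [[0,0,24],0,1]
    - [[0,0,24],0,1]
    - [[0,0,24],0,1]
    - [[-9.4,35.5,24],1.57,1]
    - [[-9.4,35.5,24],1.57,1]
    - [[-9.4,35.5,24],1.57,1]
    - [[-9.4,35.5,24],1.57,1]
    - [[-9.4,35.5,24],1.57,1]
    - [[-9.4,35.5,24],1.57,1]
    - [[-9.4,35.5,24],1.57,1]
    - [[-9.4,35.5,24],1.57,1]
    - [[-9.4,35.5,24],1.57,1]
    - [[-9.4,35.5,24],1.57,1]
    - [[-9.4,35.5,24],1.57,1]
    - [[-9.4,35.5,24],1.57,1]
    - [[-9.4,35.5,24],1.57,1]
    - [[-9.4,35.5,24],1.57,1]

```text
clock: 6.08
tool_pos: [0.4354, 0.3614, 0.2586]
orientation: [179.9, -0.0, -89.8]
force: [-0.9, -0.6, -1.7]
opening: 0.0509
gripper_force: 30.0
```

Emit:
apply_moves:
  commands:
    - [[0,0,0],0,1]
    - [[0,0,0],0,1]
    - [[0,0,0],0,1]
    - [[0,0,0],0,1]

```text
clock: 6.42
tool_pos: [0.4358, 0.3613, 0.2592]
orientation: [180.0, -0.0, -90.1]
force: [0.2, 0.7, -1.3]
opening: 0.0512
gripper_force: 30.0
```

```bash
python3 - <<'E'
from h import *
a=ctrl.snapshot("side");b=ctrl.snapshot("top")
o=np.zeros((480,800,3),np.uint8)
o[:,:400]=a["img"][:,100:500]; o[:,400:]=cv2.resize(b["img"][100:340,60:260],(400,480),interpolation=3)
cv2.imwrite("pics/c2.png",o[...,::-1])
for n,s in(("side",a),("top",b)): print(n,[(np.round(r["at"]).tolist(),round(r["score"],2)) for r in ctrl.spot_point(s,"tray")],[(np.round(r["at"]).tolist(),round(r["score"],2)) for r in ctrl.spot_point(s,"bearing")])
E
```

```text
side [] [([353.0, 322.0], 0.94), ([282.0, 323.0], 0.76), ([210.0, 113.0], 0.75)]
top [([166.0, 251.0], 0.56)] [([361.0, 296.0], 0.88), ([385.0, 250.0], 0.69), ([128.0, 260.0], 0.65)]
```

View pics/c2.png

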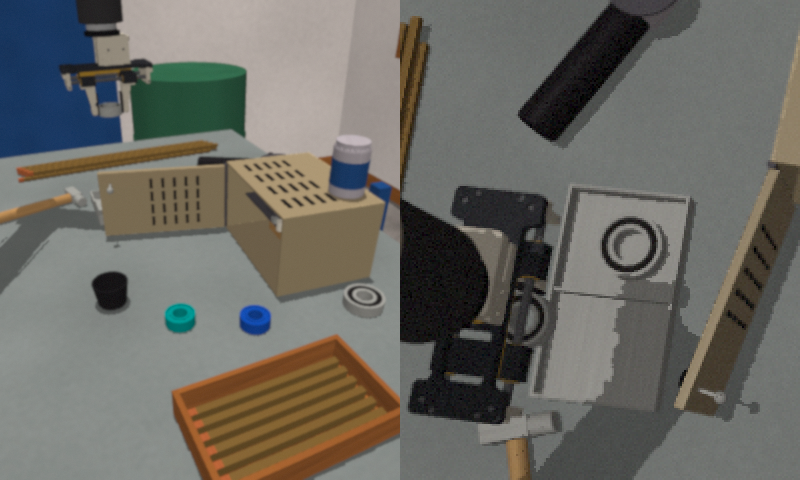

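The bearing is held at about (520,315) in the crop, above the empty pocket. The pocket centre at about (604,349) in the crop matches (0.435, 0.361), and the tool has room on all sides. Lowering now.

Emit:
apply_moves:
  commands:
    - [[0,0,-4],0,1]
    - [[0,0,-8],0,1]
    - [[0,0,-12],0,1]
    - [[0,0,-16],0,1]
    - [[0,0,-19],0,1]
    - [[0,0,-21],0,1]
    - [[0,0,-22],0,1]
    - [[0,0,-22.7],0,1]
    - [[0,0,-23.2],0,1]
    - [[0,0,-23.4],0,1]
    - [[0,0,-23.4],0,1]
    - [[0,0,-23.4],0,1]

```text
clock: 7.72
tool_pos: [0.4363, 0.3621, 0.0263]
orientation: [-179.9, 0.1, -90.0]
force: [-0.0, -0.5, -1.0]
opening: 0.0515
gripper_force: 30.0
```

Emit:
apply_moves:
  commands:
    - [[0,0,-0.2],0,1]
    - [[0,0,-0.25],0,1]
    - [[0,0,-0.25],0,1]

```text
clock: 7.97
tool_pos: [0.4361, 0.3619, 0.0234]
orientation: [-180.0, 0.1, -90.0]
force: [0.2, 0.8, 2.6]
opening: 0.0512
gripper_force: 30.0
```

Emit:
apply_moves:
  commands:
    - [[0,0,0],0,0.28]
    - [[0,0,0],0,0.28]
    - [[0,0,0],0,0.28]
    - [[0,0,0],0,0.28]
    - [[0,0,0],0,0.28]
    - [[0,0,2],0,0.28]
    - [[0,0,5],0,0.28]
    - [[0,0,9],0,0.28]
    - [[0,0,13],0,1]
    - [[0,0,17],0,1]
    - [[0,8,19],0,1]
    - [[0,8,19],0,1]
    - [[0,8,19],0,1]
    - [[0,8,19],0,1]

```text
clock: 9.13
tool_pos: [0.4356, 0.4432, 0.2128]
orientation: [-180.0, 0.0, -89.9]
force: [0.2, -1.1, -0.5]
opening: 0.0289
gripper_force: 0.0
```

```bash
python3 - <<'E'
from h import *
a=ctrl.snapshot("side");b=ctrl.snapshot("top")
cv2.imwrite("pics/c3.png",cv2.resize(b["img"][150:330,60:300],(800,600),interpolation=3)[...,::-1])
E
```

```text
(no output)
```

View pics/c3.png

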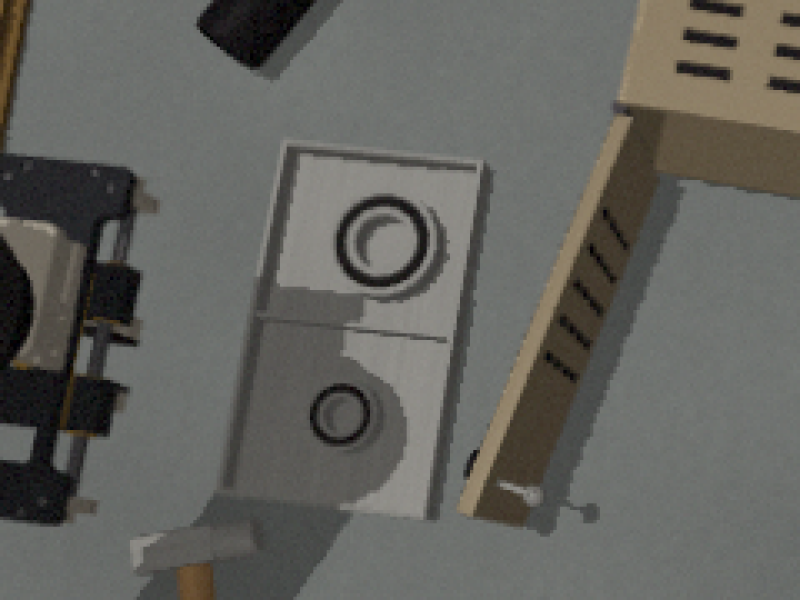

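The bearing lies flat in the near pocket, ring at (340,413) in the crop. The door is still open, from hinge at about (628,115) to free edge (470,512), about 1.75 rad. Next I go beside the outer face with closed fingers.

Emit:
apply_moves:
  commands:
    - [[3.5,-17,0],-0.19,1]
    - [[3.5,-17,0],-0.19,1]
    - [[3.5,-17,0],-0.19,1]
    - [[3.5,-17,0],-0.19,1]
    - [[3.5,-17,0],-0.19,1]
    - [[3.5,-17,-4],-0.19,1]
    - [[3.5,-17,-8.5],-0.19,1]
    - [[3.5,-17,-8.5],-0.19,1]
    - [[3.5,-17,-8.5],-0.19,1]
    - [[3.5,-17,-8.5],-0.19,1]

```text
clock: 10.07
tool_pos: [0.4714, 0.2715, 0.129]
orientation: [-180.0, -0.0, -100.9]
force: [0.1, 1.3, -0.2]
opening: 0.0004
gripper_force: 0.0
```

```bash
python3 - <<'E'
from h import *
o=ctrl.get_obs();p=o["tool_pos"];print(p,o["orientation"],o["joint_pos"],o["opening"])
for t in [1.75,1.6,1.45,1.3,1.15,1,.85,.7,.55,.4,.3,.2,.1,.05,0,-.03]:
    s,c=np.sin(t),np.cos(t)
    print(t,np.round([(.636-.18*s-.016*c-p[0])*100,(.168-.18*c+.016*s-p[1])*100],1),round(1.571-t+.19,2))
E
```

```text
[0.47141094 0.27148007 0.12896996] [-1.79959003e+02 -2.37310089e-02 -1.00860212e+02] [ 5.06157488e+01  1.43059653e+01 -2.47161640e+01  6.09496365e-02
 -5.09791599e+01 -6.15143266e+01] 0.0003797431858100469
1.75 [-1.  -5.6] 0.01
1.6 [-1.5 -8.2] 0.16
1.45 [ -1.6 -10.9] 0.31
1.3 [ -1.3 -13.6] 0.46
1.15 [ -0.6 -16.2] 0.61
1 [  0.4 -18.7] 0.76
0.85 [  1.9 -21. ] 0.91
0.7 [  3.6 -23.1] 1.06
0.55 [  5.7 -24.9] 1.21
0.4 [  8.  -26.3] 1.36
0.3 [  9.6 -27.1] 1.46
0.2 [ 11.3 -27.7] 1.56
0.1 [ 13.1 -28.1] 1.66
0.05 [ 14.  -28.2] 1.71
0 [ 14.9 -28.3] 1.76
-0.03 [ 15.4 -28.4] 1.79
```

Emit:
apply_moves:
  commands:
    - [[-0.5,-3,0],0,1]
    - [[-1,-5.2,0],0,1]
    - [[-1.2,-6.6,0],0.07,1]
    - [[-1.5,-8.2,0],0.16,1]
    - [[-1.6,-9.5,0],0.24,1]
    - [[-1.6,-10.9,0],0.31,1]
    - [[-1.5,-12.2,0],0.38,1]
    - [[-1.3,-13.6,0],0.46,1]
    - [[-1,-14.9,0],0.53,1]
    - [[-0.6,-16.2,0],0.61,1]
    - [[-0.1,-17.5,0],0.68,1]
    - [[0.4,-18.7,0],0.76,1]
    - [[1.1,-19.9,0],0.83,1]
    - [[1.9,-21,0],0.91,1]
    - [[2.7,-22.1,0],0.98,1]
    - [[3.6,-23.1,0],1.06,1]
    - [[4.6,-24,0],1.13,1]
    - [[5.7,-24.9,0],1.21,1]
    - [[6.8,-25.6,0],1.28,1]
    - [[8,-26.3,0],1.36,1]

```text
clock: 11.73
tool_pos: [0.5526, 0.0085, 0.1306]
orientation: [-179.9, -0.2, -22.7]
force: [-0.8, 1.4, -0.1]
opening: 0.0009
gripper_force: 0.2
```

```bash
python3 - <<'E'
from h import *
b=ctrl.snapshot("top");a=ctrl.snapshot("side")
o=np.zeros((480,800,3),np.uint8)
o[:,:400]=a["img"][:,100:500]; o[:,400:]=cv2.resize(b["img"][80:320,200:400],(400,480),interpolation=3)
cv2.imwrite("pics/c4.png",o[...,::-1])
E
```

```text
(no output)
```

View pics/c4.png

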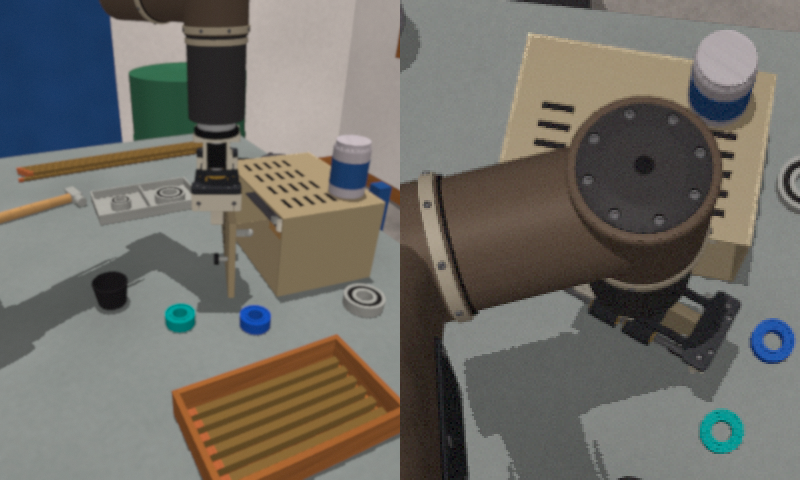

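The door is pushed to about 0.4 rad with its knob clear (side, 218,258). The small bearing shows in the tray at (122,203).

Emit:
apply_moves:
  commands:
    - [[0.8,-0.4,0],0.05,1]
    - [[1.6,-0.8,0],0.1,1]
    - [[2.5,-1.1,0],0.15,1]
    - [[3.3,-1.4,0],0.2,1]
    - [[4.2,-1.6,0],0.25,1]
    - [[4.7,-1.7,0],0.28,1]
    - [[5.1,-1.8,0],0.3,1]
    - [[5.4,-1.8,0],0.32,1]
    - [[5.7,-1.9,0],0.34,1]
    - [[6,-1.9,0],0.35,1]

```text
clock: 12.67
tool_pos: [0.6098, -0.0103, 0.129]
orientation: [180.0, 0.1, -2.9]
force: [-14.9, 2.9, 9.3]
opening: 0.0003
gripper_force: 7.1
```

Emit:
apply_moves:
  commands:
    - [[0.3,0,0],0.02,1]
    - [[0.5,0,0],0.03,1]
    - [[0.7,0,0],0.04,1]
    - [[0.7,0,0],0.04,1]

```text
clock: 13.0
tool_pos: [0.6093, -0.0111, 0.1279]
orientation: [179.9, 0.9, -0.7]
force: [-35.2, 5.8, 24.0]
opening: 0.0008
gripper_force: 17.4
```

Emit:
apply_moves:
  commands:
    - [[-1.5,0,0],0,1]
    - [[-4,0,0],0,1]
    - [[-8,0,0],0,1]
    - [[-12,0,2],0,1]
    - [[-12,0,6],0,1]
    - [[-12,-20,10],0,1]
    - [[-12,-20,10],0,1]
    - [[-12,-20,10],0,1]
    - [[-12,-20,10],0,1]
    - [[-12,-20,10],0,1]
    - [[-12,-20,10],0,1]
    - [[-12,-20,10],0,1]

```text
clock: 14.0
tool_pos: [0.4981, -0.2124, 0.2288]
orientation: [180.0, -0.1, -0.9]
force: [-0.5, 0.4, -0.8]
opening: 0.0006
gripper_force: 0.0
```

```bash
python3 - <<'E'
from h import *
b=ctrl.snapshot("top");a=ctrl.snapshot("side")
o=np.zeros((480,800,3),np.uint8)
o[:,:400]=cv2.resize(a["img"][120:320,180:347],(400,480),interpolation=3); o[:,400:]=cv2.resize(b["img"][80:320,110:310],(400,480),interpolation=3)
cv2.imwrite("pics/c5.png",o[...,::-1])
E
```

```text
(no output)
```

View pics/c5.png

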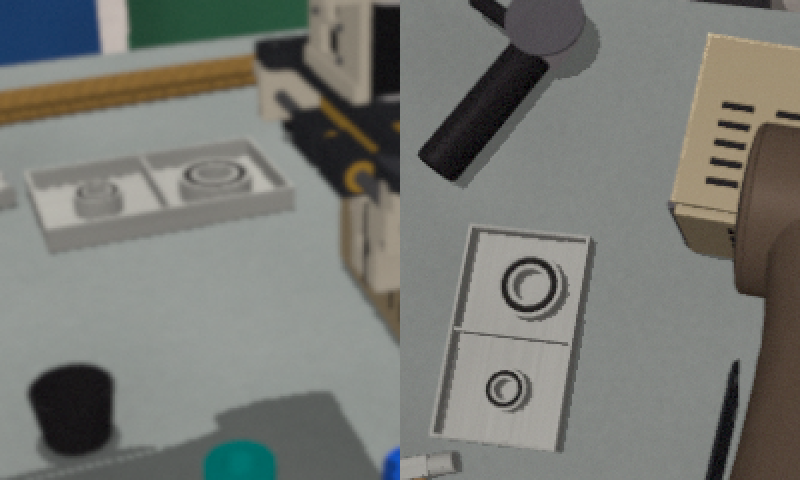

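The bearing sits flat in the pocket, at (97,195) in the side crop and (505,390) in the top crop. The arm hides the door, so I'll clear it.

Emit:
apply_moves:
  commands:
    - [[-15,-38,2],0,1]
    - [[-15,-38,2],0,1]
    - [[-15,-38,2],0,1]
    - [[-15,-38,2],0,1]
    - [[-15,-38,2],0,1]
    - [[-15,-38,2],0,1]
    - [[-15,-38,2],0,1]
    - [[-15,-38,2],0,1]
    - [[-15,-38,2],0,1]
    - [[-15,-38,2],0,1]
    - [[-15,-38,2],0,1]
    - [[-15,-38,2],0,1]

```text
clock: 15.1
tool_pos: [0.348, -0.5909, 0.2468]
orientation: [-179.9, 0.0, -0.7]
force: [0.4, 1.3, -0.8]
opening: 0.0008
gripper_force: 0.0
```

```bash
python3 - <<'E'
from h import *
b=ctrl.snapshot("top");a=ctrl.snapshot("side")
o=np.zeros((480,800,3),np.uint8)
o[:,:400]=cv2.resize(a["img"][120:320,300:467],(400,480),interpolation=3); o[:,400:]=cv2.resize(b["img"][80:260,235:385],(400,480),interpolation=3)
cv2.imwrite("pics/c6.png",o[...,::-1])
E
```

```text
(no output)
```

View pics/c6.png

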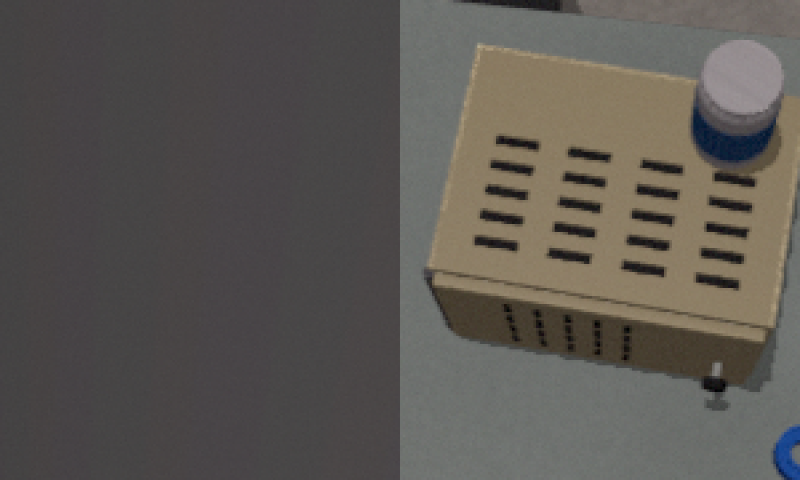

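The top crop shows the door fully home: its top edge runs parallel to the cabinet front, (432,275) to (772,335), with no widening gap. The side camera is blocked by the arm. Handing in.

```bash
python3 -c "
from plant import ctrl
print(ctrl.close_job())"
```

```text
the job is handed in; nothing more can be done
None
```

The steel bearing lies flat in the tray's empty near pocket, and the door was pushed past its catch and was still shut about 2 s later in the last top picture; handed in at about 15 s with the arm clear.

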